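# Row up the bearings and crack the dry box's sealed lid

## Robot

A 6-joint arm with a two-finger parallel gripper is mounted at the origin on a cart in front of the work surface, level with it; the furniture and walls round the work are solid. World frame = base frame: x ahead of the robot, y to its left, z up, the work surface at z = 0. Lengths are in mm, angles in rad, forces in N, time in s.
With the tool pointing down it reaches from about 275 to 750 mm from the base axis. Payload 10.2 kg.
Tool frame: the origin (TCP) lies on the front face of the gripper's body, between the roots of the fingers; the fingertips stand 73 mm ahead of it and the grasp point (between the pads) lies 54 mm ahead of it; z points along the fingers, y is the line along which they close (so a half turn about z gives the same grasp; the last joint's range is limited). The gripper opens to 85 mm and grips with 20 to 120 N. Pads are 22 mm wide; open, the fingers measure 114 mm over their backs; the gripper's body (76 mm by 85 mm) begins 54 mm behind the grasp point. The pads swing forward as they close: fully open they stand 13 mm farther back than shut.
Start: joints at [-1.443, 0.313, 1.498, -0, 1.331, -0.223], TCP at [180.403, -493.038, 303.894] pointing down, gripper open.
Joint ranges: [-2.94, 2.94], [-0.97, 2.17], [0.19, 2.56], [-1.23, 4.37], [0.02, 3.11], [-2.88, 2.88]. Speed limits (rad/s): [2.39, 2.39, 3.01, 3.14, 3.14, 3.14].

## Interface

Orientations are given as a unit quaternion [w, x, y, z].
In Python, from rig import * gives the robot as it stands.
- The arm moves only by the tool step_arm, never from a script. Its argument "plan" is a list of rows, each an object with "offset": the shift along the tool's x, y, z in cm, a list of three; "rot": the turn, a rotation vector about the tool's x, y, z in degrees, a list of three; "gripper": the finger opening in cm, from 0 to 8.54. In form: [{"offset": [x, y, z], "rot": [wx, wy, wz], "gripper": gripper}, ...]. A call has 1 to 12 rows; each row is the pose to reach, as a shift and turn from the pose commanded when the call began, along the tool's axes at that moment; what a row does not reach only later rows make up. A row lasts 1/10 s, in which the tool goes at most 50 mm and 8.59 degrees, less where a joint would pass 70% of its speed; a pose out of reach is approached as far as the arm can. A call with a gripper value outside its range is refused whole. The fingers move at their own pace and stop on an object; "squeeze" is the grip in N (left out, the last holds). Time passes only in rows, so rows that repeat a pose let the fingers close. It gives the time, the measured TCP pose, the force, the opening and the grip force at its end, in the units of the state.
- sense(): the state, without advancing time (a new reading comes with each control period).
- capture(name): name is "scene" or "top"; returns a dict with "color" (400x640x3 uint8, red, green, blue), "depth" (400x640 float32, mm along the optical axis (not along the pixel's ray), 0 where there is no reading), "vertical_fov" (degrees; the focal length in pixels is half the picture's height over the tangent of half this angle, whatever the lens; pixels are square), "cx", "cy" (the principal point, pixels), "k1" (the pictures are not rectified: a ray, as slopes to the right and down, at radius r is drawn at 1 + k1 r^2 times it, then the intrinsics apply), "rvec" (rotation vector, rad) and "tvec" (3), from world to camera coordinates, as OpenCV has them. Camera axes: x right, y down, z forward; pixel columns grow to the right and rows downward; lengths in mm; the calibration is good to about 2 mm. A picture is of the moment at which its call begins.
- finish_job(): hands the job in; it is judged then, once.
The state is a dict: "time_s": time; "joints": joint angles; "dq": joint speeds; "tau": joint torques, N m; "eef_pos": TCP position; "ee_rot": TCP orientation; "force": force on the tool from outside, world axes, zero at the start; "wrist_torque": the same for the moment, N m; "grip_width": opening from 0.0 (shut) to 1.0 (fully open); "grip_force": force on a finger pad.
Only numpy, scipy, OpenCV 4.12 (cv2) and the standard library are available. Lean on these libraries where they do the work, as an engineer would, in place of code of your own. Each camera call takes 0.05 s, during which the arm holds its last target. There are 200 camera calls.

## Task

Get the bearings ready for dry storage: first nudge the three loose ball bearings into the notches of the aluminium strip, one bearing snug in each notch and flat on the bench, so that they make an even row. Then take the lid of the grey dry box by its bar handle, pull it free of its sticky seal without letting it fly open, and hold it slightly open to vent, its front edge about 3 cm up; finish while still holding the lid there with the fingers. Leave everything else where it is.

Things in the scene. Friction and masses are not known exactly. Their poses are not given: they have to be found in the camera images.
- bearing0_mid (a point): one of three identical loose ball bearings lying flat on the bench: steel ring 47 mm outside diameter, 14 mm thick, about 0.2 kg; this point is its centre, half-way up. It starts in front of the strip (on the robot's side), roughly opposite a notch. Any bearing may go in any notch.
- bearing1_mid (a point): the second bearing, same as the first; its centre
- bearing2_mid (a point): the third bearing, same as the first; its centre
- strip: fixed aluminium strip, 216 mm long, 14 mm high, with a zigzag front that forms three open V notches, each 120 degrees wide, 20 mm deep, 70 mm wide at the mouth, side by side at 70 mm pitch. Origin on the bench, in the middle of the strip's length, at the bottom of the middle notch. Its x axis points away from the notch mouths (the direction in which bearings are pushed in), y along the strip, z up. The tooth tips lie at x = -20 mm, its straight back at x = +22 mm.
- notch0 (a point): where the centre of a bearing lies when it is snug in the notch at the strip's -y end (27 mm in front of the notch's bottom, 7 mm above the bench). Axes as the strip.
- notch1 (a point): the same for the middle notch
- notch2 (a point): the same for the notch at the strip's +y end
- dry_box: fixed grey dry box, 140 mm deep (x), 170 mm wide (y), 70 mm high without the lid, with a dark rubber gasket round its rim and a flat aluminium lid whose top is 81 mm above the bench. Origin on the bench under its centre; x points to the rear (hinge side), y to the left along its width, z up. It is screwed down.
- lid_handle (a point): centre of the round dark steel bar handle on the lid, near the front edge: bar of 12 mm diameter, lying along the box's y axis, 78 mm long between two 7 mm wide posts (about 74 mm free), axis 33.5 mm above the lid's top, so that fingers fit under it and on both sides of it; axes as the lid. It lies 124 mm in front of the hinge axis and 42 mm above it when the lid is shut and moves up and back about the hinge as the lid opens.
- lid_front_edge (a point): middle of the lid's front edge, 146 mm in front of the hinge axis, 76.5 mm above the bench when shut
- lid_hinge (a point): centre of the hinge axis, at the rear rim of the box, 73 mm above the bench; the axis runs along the box's y
- box_lid (a joint): opening angle of the lid in rad: 0 shut, grows as the front edge rises (0.2 rad raises the front edge by 29 mm). A rubber seal holds it: pulling up at the handle it gives only after a peak of roughly 14 to 24 N within the first 2 to 5 mm (the more the harder the bar is clamped, as the bar turns in the fingers by the opening angle), then suddenly needs much less (3 to 8 N); a closing spring and its weight shut it again if let go.
- seal (a joint): state of the hidden rubber seal in m: below 0.0012 while unbroken; over 0.002 once the lid has been pulled free. It does not seal again.
- battery_pack: bystander: black tool battery, 66 x 120 x 58 mm, origin under its centre; leave alone
- tape_measure: bystander: yellow tape measure, 38 x 87 x 66 mm, origin under its centre; leave alone
- steel_cup: bystander: plain steel cup, 52 mm diameter, 94 mm high, origin under its centre; leave alone
There are look-alikes about, which are no part of the job. Leave any yellow look-alike of the part that bears bearing0_mid alone.

How it is judged:
By the outcome, as a careful person would: the job done as asked, in the order asked, and still so for the second after the job is handed in, while the arm keeps its last pose, push and grip.
It also fails if it takes over 62 s, if anything falls off the work surface, if the arm or the gripper's body presses on something with over 40 N, if the wrist force passes 120 N, or if a joint passes its speed limit or range.

## Working session

There is one attempt and no reset: what is moved stays moved. The work goes in short steps, Python scripts to look and compute and a tool call to move; the robot and the scene stay as the last step left them, time stands still between calls to the robot, and variables do not carry over. Pictures are saved under pics/ and viewed, at most 10 in all, crops included, and the job is handed in when it is done.

Besides the shell and the picture viewer there is one more tool, called after "Call:" by a JSON object that holds its "op" and its "data". step_arm: Moves the arm, as the interface text tells. Its arguments: {"type":"object","properties":{"plan":{"type":"array"},"squeeze":{"type":"number"}},"required":["plan"]}

```bash
mkdir -p pics; ls
cat > h.py <<'E'
from rig import *
import numpy as np, cv2
from scipy.spatial.transform import Rotation as R
def cal(c):
    f=200/np.tan(np.radians(c["vertical_fov"])/2)
    return f,R.from_rotvec(np.ravel(c["rvec"])).as_matrix(),np.ravel(c["tvec"])
def ray(c,u,v):
    f,Rm,t=cal(c); x=np.array([(u-c["cx"])/f,(v-c["cy"])/f]); s=x.copy()
    for _ in range(20): s=x/(1+c["k1"]*(s@s))
    return np.array([s[0],s[1],1.])
def atz(c,u,v,z):   # intersect pixel ray with world plane z
    f,Rm,t=cal(c); o=-Rm.T@t; d=Rm.T@ray(c,u,v); return o+d*(z-o[2])/d[2]
def atd(c,u,v):
    f,Rm,t=cal(c); return Rm.T@(ray(c,u,v)*c["depth"][int(v),int(u)]-t)
def cloud(c):
    f,Rm,t=cal(c); v,u=np.mgrid[0:400,0:640]; x=np.stack([(u-c["cx"])/f,(v-c["cy"])/f],-1); s=x.copy()
    for _ in range(20): s=x/(1+c["k1"]*(s**2).sum(-1,keepdims=True))
    p=np.concatenate([s,np.ones((400,640,1))],-1)*c["depth"][...,None]
    return (p-t)@Rm
def save(im,n): cv2.imwrite("pics/"+n+".png",cv2.cvtColor(im,cv2.COLOR_RGB2BGR))
E
python3 - <<'E'
from h import *
import pickle
print(sense())
for n in("scene","top"):
    c=capture(n); pickle.dump(c,open(n+".pkl","wb")); save(c["color"],n); f,Rm,t=cal(c); print(n,f,c["k1"],-Rm.T@t)
E
```

```text
pics
{'time_s': 0.0, 'joints': array([-1.44341294e+00,  3.13473447e-01,  1.49845567e+00,  1.34198464e-05,
        1.33098820e+00, -2.23412137e-01]), 'dq': array([-1.01948996e-03, -5.21751444e-04,  6.98223598e-04,  9.11511050e-05,
       -1.02617485e-04, -7.83560628e-04]), 'tau': array([-1.05868294e-03, -4.12265575e+01, -2.59743243e+01, -2.10423559e-04,
        4.23483521e-03,  6.39097266e-06]), 'eef_pos': array([ 180.37686953, -492.86389706,  303.31601775]), 'ee_rot': array([-6.61251394e-04,  9.84657270e-01,  1.74498200e-01,  3.82983636e-05]), 'force': array([-0.01877648, -0.34449864,  0.34535979]), 'wrist_torque': array([-0.01378944,  0.03225691, -0.00262455]), 'grip_force': 0.0, 'grip_width': 1.000336378204228}
scene 437.05018535260143 -0.08853804137493147 [ -412.06319811 -1038.10385308   724.92712307]
top 367.29531099811857 -0.0070564288572064655 [ 368.61123313   12.02267788 1303.33622138]
```

View pics/scene.png

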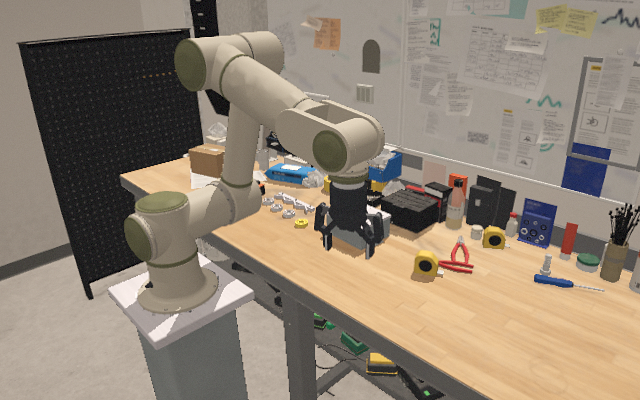

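View pics/top.png

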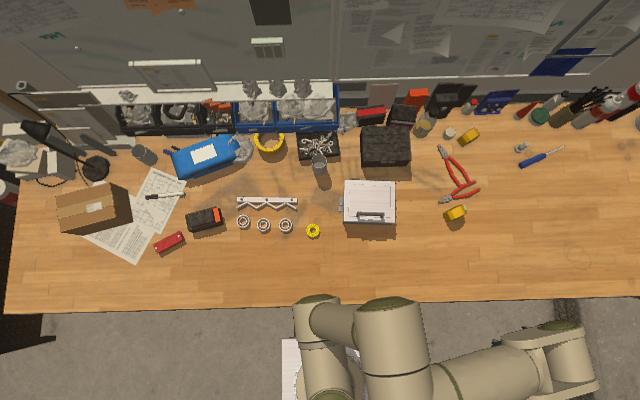

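The top view shows the strip at about (267,202) and three steel bearings at (243,222), (264,225) and (286,225). A yellow look-alike sits at (313,230), and the dry box at (370,203) has its handle near (371,216). I'll enlarge this area to confirm and measure.

Run:
```python
from h import *
import pickle
c=pickle.load(open("top.pkl","rb"))
a=c["color"][180:245,225:405]; save(cv2.resize(a,None,fx=4.4,fy=4.4,interpolation=cv2.INTER_CUBIC),"crop1")
P=cloud(c)
for n,(u,v) in dict(b0=(243,222),b1=(264,225),b2=(286,225),yel=(313,230)).items():
    # top face z=14: pixels in disc
    m=np.zeros((400,640),bool); m[v-11:v+12,u-11:u+12]=1
    m&=(P[...,2]>8)&(P[...,2]<20)
    q=P[m]; print(n,atz(c,u,v,14).round(1),m.sum(),((q.min(0)+q.max(0))/2).round(1),np.ptp(q,0).round(1))
m=(P[...,2]>66)&(P[...,2]<95); m[:, :330]=0; m[:,405:]=0; m[:170]=0; m[230:]=0
q=P[m].astype(np.float32); print("lid",len(q),cv2.minAreaRect(q[:,:2]),np.median(q[:,2]))
m=(P[...,2]>104)&(P[...,2]<125); m[:, :330]=0; m[:,405:]=0; m[:170]=0; m[240:]=0
q=P[m].astype(np.float32); print("bar",len(q),cv2.minAreaRect(q[:,:2]),np.median(q,0))
m=(P[...,2]>8)&(P[...,2]<20); m[:, :230]=0; m[:,305:]=0; m[:190]=0; m[214:]=0
q=P[m].astype(np.float32); print("strip",len(q),cv2.minAreaRect(q[:,:2]),np.median(q,0))
```

```text
b0 [548.7 287.5  14. ] 116 [554.  289.8  14.3] [46.1 46.7 10.4]
b1 [536.  213.3  14. ] 113 [536.5 206.9  14.3] [65.9 63.4 11.2]
b2 [533.8 135.6  14. ] 109 [531.5 146.4  13.4] [55.8 57.7 10.9]
yel [513.3  40.7  14. ] 112 [513.4  42.4  14. ] [42.9 45.8 11.3]Traceback (most recent call last):
  File "<stdin>", line 12, in <module>
cv2.error: OpenCV(4.12.0) /io/opencv/modules/imgproc/src/convhull.cpp:143: error: (-215:Assertion failed) total >= 0 && (depth == CV_32F || depth == CV_32S) in function 'convexHull'
```

View pics/crop1.png

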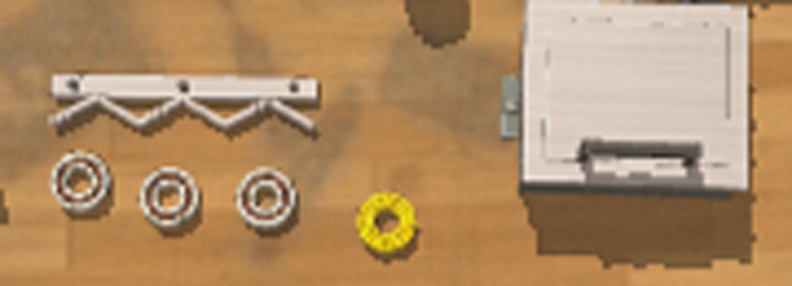

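The crop confirms three steel bearings at crop (80,183), (169,196) and (267,199), in front of the zigzag strip. The yellow ring at (386,222) is the look-alike and stays put. The bar handle is at crop (583–702,150) on the box lid.

Run:
```python
from h import *
import pickle
c=pickle.load(open("top.pkl","rb"))
P=cloud(c)
def px(x,y): return 225+(x+.5)/4.4-.5,180+(y+.5)/4.4-.5
for n,xy,z in [("b0",(80,183),14),("b1",(169,196),14),("b2",(267,199),14),("backL",(51,74),14),("backR",(318,79),14),("tipL",(52,127),14),("tip1",(140,126),14),("tip2",(227,129),14),("tipR",(315,133),14),("n0",(98,100),14),("n1",(183,101),14),("n2",(270,103),14),("barL",(583,149),120),("barR",(702,149),120),("lidFL",(521,188),81),("lidFR",(748,188),81),("lidBL",(525,0),81),("lidBR",(746,4),81)]:
    print(n,atz(c,*px(*xy),z).round(1))
def sel(z0,z1,u0,u1,v0,v1):
    m=(P[...,2]>z0)&(P[...,2]<z1); k=np.zeros_like(m); k[v0:v1,u0:u1]=1; return np.ascontiguousarray(P[m&k],np.float32)
for n,a in dict(lid=(70,92,330,405,170,240),bar=(105,130,330,405,170,240),strip=(9,20,230,305,190,213)).items():
    q=sel(*a); print(n,len(q),cv2.minAreaRect(np.ascontiguousarray(q[:,:2])) if len(q) else 0,np.median(q,0),q[:,2].max())
```

```text
b0 [551.6 288.3  14. ]
b1 [539.  216.7  14. ]
b2 [534.4 138.1  14. ]
backL [641.8 313.1  14. ]
backR [631.5  95.7  14. ]
tipL [597.9 311.5  14. ]
tip1 [596.7 240.3  14. ]
tip2 [592.3 169.9  14. ]
tipR [587.   98.8  14. ]
n0 [619.1 274.5  14. ]
n1 [616.4 205.5  14. ]
n2 [612.7 134.9  14. ]
barL [ 551.4 -106.6  120. ]
barR [ 548.8 -194.8  120. ]
lidFL [528.7 -61.9  81. ]
lidFR [ 523.8 -234.8   81. ]
lidBL [676.  -70.8  81. ]
lidBR [ 667.9 -242.8   81. ]
lid 2072 ((604.277587890625, -152.74966430664062), (172.38668823242188, 152.37127685546875), 86.25347137451172) [ 603.657    -152.03003    82.706375] 90.96037
bar 104 ((550.7776489257812, -149.62742614746094), (87.31109619140625, 12.005404472351074), 86.89129638671875) [ 549.9374  -149.93845  119.46997] 125.38359
strip 390 ((617.85107421875, 204.78118896484375), (211.5556182861328, 40.74744415283203), 87.8302993774414) [624.88306  202.7664    14.081059] 19.887749
```

```bash
cat >> h.py <<'E'
def Rt(yaw,tilt=0): # tool down, tool x at yaw (deg) in world; then tilted about tool x
    return R.from_euler("z",yaw,degrees=True)*R.from_euler("x",180,degrees=True)*R.from_euler("x",tilt,degrees=True)
def rel(*targets):
    s=sense(); w,x,y,z=s["ee_rot"]; q=R.from_quat([x,y,z,w])
    print("t",round(s["time_s"],2),"pos",s["eef_pos"].round(1),"yaw",q.as_matrix()[:2,0].round(3),"F",s["force"].round(1),"gf",s["grip_force"],"gw",round(s["grip_width"],3))
    for p,yaw,*tl in targets:
        print((q.inv().apply(np.array(p)-s["eef_pos"])/10).round(2),np.degrees((q.inv()*Rt(yaw,*tl)).as_rotvec()).round(2))
E
python3 -c "
from h import *
rel(((503.7,302.7,180),-16.7))"
```

```text
t 0.1 pos [ 180.4 -492.9  303.4] yaw [0.939 0.344] F [-0.1 -0.3  0.1] gf 0.0 gw 0.995
[ 57.7  -63.59  12.43] [-7.00e-02  1.00e-02  3.68e+01]
```

Call:
{"op": "step_arm", "data": {"plan": [{"offset": [57.7, -63.6, 6.0], "rot": [0, 0, 36.8], "gripper": 1.0}, {"offset": [57.7, -63.6, 6.0], "rot": [0, 0, 36.8], "gripper": 1.0}, {"offset": [57.7, -63.6, 6.0], "rot": [0, 0, 36.8], "gripper": 1.0}, {"offset": [57.7, -63.6, 6.0], "rot": [0, 0, 36.8], "gripper": 1.0}, {"offset": [57.7, -63.6, 6.0], "rot": [0, 0, 36.8], "gripper": 1.0}, {"offset": [57.7, -63.6, 6.0], "rot": [0, 0, 36.8], "gripper": 1.0}, {"offset": [57.7, -63.6, 6.0], "rot": [0, 0, 36.8], "gripper": 1.0}, {"offset": [57.7, -63.6, 6.0], "rot": [0, 0, 36.8], "gripper": 1.0}, {"offset": [57.7, -63.6, 6.0], "rot": [0, 0, 36.8], "gripper": 1.0}, {"offset": [57.7, -63.6, 6.0], "rot": [0, 0, 36.8], "gripper": 1.0}, {"offset": [57.7, -63.6, 6.0], "rot": [0, 0, 36.8], "gripper": 1.0}, {"offset": [57.7, -63.6, 6.0], "rot": [0, 0, 36.8], "gripper": 1.0}]}}

```text
time_s: 1.3
eef_pos: [404.7, 60.3, 262.2]
ee_rot: [0.0, 0.989, -0.145, 0.0]
force: [0.6, -0.9, 1.0]
grip_width: 0.12
grip_force: 0.0
```

```bash
python3 -c "
from h import *
rel(((503.7,302.7,150),-16.7),((503.7,302.7,78),-16.7))"
```

```text
t 1.3 pos [404.7  60.3 262.2] yaw [ 0.958 -0.287] F [ 0.6 -0.9  1. ] gf 0.0 gw 0.12
[  2.52 -26.06  11.22] [ 0.   -0.02  0.01]
[  2.52 -26.06  18.42] [ 0.   -0.02  0.01]
```

Call:
{"op": "step_arm", "data": {"plan": [{"offset": [2.5, -26.0, 8], "rot": [0, 0, 0], "gripper": 1.0}, {"offset": [2.5, -26.0, 8], "rot": [0, 0, 0], "gripper": 1.0}, {"offset": [2.5, -26.0, 8], "rot": [0, 0, 0], "gripper": 1.0}, {"offset": [2.5, -26.0, 8], "rot": [0, 0, 0], "gripper": 1.0}, {"offset": [2.5, -26.0, 8], "rot": [0, 0, 0], "gripper": 1.0}, {"offset": [2.5, -26.0, 11.2], "rot": [0, 0, 0], "gripper": 1.0}, {"offset": [2.5, -26.0, 11.2], "rot": [0, 0, 0], "gripper": 1.0}, {"offset": [2.5, -26.0, 11.2], "rot": [0, 0, 0], "gripper": 1.0}]}}

```text
time_s: 2.1
eef_pos: [502.8, 299.8, 149.7]
ee_rot: [0.001, 0.989, -0.145, -0.001]
force: [1.2, -0.7, -0.0]
grip_width: 0.116
grip_force: 0.0
```

```bash
python3 -c "
from h import *
rel(((503.7,302.7,90),-16.7),((503.7,302.7,78),-16.7))"
```

```text
t 2.1 pos [502.8 299.8 149.7] yaw [ 0.958 -0.287] F [ 1.2 -0.7 -0. ] gf 0.0 gw 0.116
[ 0.02 -0.31  5.97] [0.08 0.09 0.03]
[ 0.02 -0.31  7.17] [0.08 0.09 0.03]
```

Call:
{"op": "step_arm", "data": {"plan": [{"offset": [0, -0.3, 3.5], "rot": [0, 0, 0], "gripper": 1.0}, {"offset": [0, -0.3, 6], "rot": [0, 0, 0], "gripper": 1.0}, {"offset": [0, -0.3, 6.8], "rot": [0, 0, 0], "gripper": 1.0}, {"offset": [0, -0.3, 7.1], "rot": [0, 0, 0], "gripper": 1.0}, {"offset": [0, -0.3, 7.1], "rot": [0, 0, 0], "gripper": 1.0}]}}

```text
time_s: 2.6
eef_pos: [504.7, 302.6, 80.9]
ee_rot: [-0.001, 0.989, -0.145, 0.001]
force: [0.0, -1.0, 0.2]
grip_width: 0.114
grip_force: 0.0
```

Run:
```python
from h import *
rel(((558.9,286,78),-16.7))
c=capture("scene"); a=c["color"][170:260,230:400]; save(cv2.resize(a,None,fx=4.5,fy=4.5,interpolation=cv2.INTER_CUBIC),"s2")
```

```text
t 2.6 pos [504.7 302.6  80.9] yaw [ 0.958 -0.288] F [ 0.  -1.   0.2] gf 0.0 gw 0.114
[5.67 0.03 0.3 ] [-0.07 -0.1  -0.03]
```

View pics/s2.png

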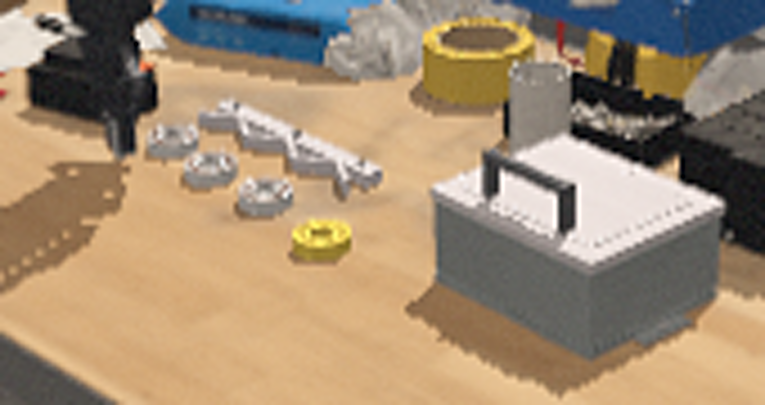

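The scene crop shows the fingertips at (120,150), just in front of bearing0 at (172,137), with everything else undisturbed. Next I push, slowly.

Call:
{"op": "step_arm", "data": {"plan": [{"offset": [0.8, 0, 0.2], "rot": [0, 0, 0], "gripper": 1.0}, {"offset": [1.2, 0, 0.2], "rot": [0, 0, 0], "gripper": 1.0}, {"offset": [1.6, 0, 0.2], "rot": [0, 0, 0], "gripper": 1.0}, {"offset": [2.0, 0, 0.2], "rot": [0, 0, 0], "gripper": 1.0}, {"offset": [2.4, 0, 0.2], "rot": [0, 0, 0], "gripper": 1.0}, {"offset": [2.8, 0, 0.2], "rot": [0, 0, 0], "gripper": 1.0}, {"offset": [3.2, 0, 0.2], "rot": [0, 0, 0], "gripper": 1.0}, {"offset": [3.6, 0, 0.2], "rot": [0, 0, 0], "gripper": 1.0}, {"offset": [4.0, 0, 0.2], "rot": [0, 0, 0], "gripper": 1.0}, {"offset": [4.4, 0, 0.2], "rot": [0, 0, 0], "gripper": 1.0}, {"offset": [4.7, 0, 0.2], "rot": [0, 0, 0], "gripper": 1.0}, {"offset": [5.0, 0, 0.2], "rot": [0, 0, 0], "gripper": 1.0}]}}

```text
time_s: 3.85
eef_pos: [552.1, 288.3, 77.3]
ee_rot: [0.0, 0.989, -0.145, -0.0]
force: [-1.3, 1.2, 0.9]
grip_width: 0.117
grip_force: 1.0
```

Call:
{"op": "step_arm", "data": {"plan": [{"offset": [0.2, 0, 0], "rot": [0, 0, 0], "gripper": 1.0}, {"offset": [0.3, 0, 0], "rot": [0, 0, 0], "gripper": 1.0}, {"offset": [0.3, 0, 0], "rot": [0, 0, 0], "gripper": 1.0}]}}

```text
time_s: 4.15
eef_pos: [554.9, 287.5, 77.3]
ee_rot: [0.0, 0.989, -0.145, 0.0]
force: [-1.0, -0.1, -0.2]
grip_width: 0.117
grip_force: 0.3
```

```bash
cat >> h.py <<'E'
def look(n):
    c=capture("top"); a=c["color"][185:240,225:335]; save(cv2.resize(a,None,fx=7,fy=7,interpolation=cv2.INTER_CUBIC),n)
E
python3 - <<'E'
from h import *
rel(((558.9,286,78),-16.7))
E
```

```text
t 4.15 pos [554.9 287.5  77.3] yaw [ 0.958 -0.287] F [-1.  -0.1 -0.2] gf 0.25394898551894585 gw 0.117
[ 0.43  0.03 -0.07] [ 0.   -0.01 -0.  ]
```

Not seated yet; I go on in small steps until the force rises.

Call:
{"op": "step_arm", "data": {"plan": [{"offset": [0.15, 0, 0], "rot": [0, 0, 0], "gripper": 1.0}, {"offset": [0.3, 0, 0], "rot": [0, 0, 0], "gripper": 1.0}, {"offset": [0.4, 0, 0], "rot": [0, 0, 0], "gripper": 1.0}]}}

```text
time_s: 4.45
eef_pos: [558.2, 286.5, 77.2]
ee_rot: [0.0, 0.989, -0.145, -0.001]
force: [-6.7, 2.2, 3.6]
grip_width: 0.119
grip_force: 3.5
```

Call:
{"op": "step_arm", "data": {"plan": [{"offset": [0.1, 0, 0], "rot": [0, 0, 0], "gripper": 1.0}, {"offset": [0.1, 0, 0], "rot": [0, 0, 0], "gripper": 1.0}]}}

```text
time_s: 4.65
eef_pos: [558.4, 286.6, 77.2]
ee_rot: [0.0, 0.989, -0.145, -0.002]
force: [-8.3, 2.2, 4.9]
grip_width: 0.118
grip_force: 4.3
```

Call:
{"op": "step_arm", "data": {"plan": [{"offset": [0.1, 0, 0], "rot": [0, 0, 0], "gripper": 1.0}, {"offset": [0.1, 0, 0], "rot": [0, 0, 0], "gripper": 1.0}]}}

```text
time_s: 4.85
eef_pos: [558.7, 286.6, 77.2]
ee_rot: [0.0, 0.989, -0.145, -0.003]
force: [-12.2, 2.7, 6.8]
grip_width: 0.116
grip_force: 6.3
```

Call:
{"op": "step_arm", "data": {"plan": [{"offset": [-0.6, 0, 0], "rot": [0, 0, 0], "gripper": 1.0}, {"offset": [-3, 0, 0], "rot": [0, 0, 0], "gripper": 1.0}, {"offset": [-6, 0, 0], "rot": [0, 0, 0], "gripper": 1.0}, {"offset": [-6, 0, 0], "rot": [0, 0, 0], "gripper": 1.0}]}}

```text
time_s: 5.25
eef_pos: [500.5, 303.9, 77.2]
ee_rot: [0.0, 0.99, -0.144, -0.001]
force: [-0.6, -0.2, -0.3]
grip_width: 0.113
grip_force: 0.0
```

Run:
```python
from h import *
rel(((490,226.7,100),-11.5),((490,226.7,78),-11.5),((554.7,213.1,78),-11.5))
```

```text
t 5.25 pos [500.5 303.9  77.2] yaw [ 0.958 -0.285] F [-0.6 -0.2 -0.3] gf 0.0 gw 0.113
[ 1.19  7.7  -2.28] [ 0.05  0.08 -5.08]
[ 1.2   7.7  -0.08] [ 0.05  0.08 -5.08]
[ 7.79  7.16 -0.09] [ 0.05  0.08 -5.08]
```

Call:
{"op": "step_arm", "data": {"plan": [{"offset": [0, 4, 0], "rot": [0, 0, -5.1], "gripper": 1.0}, {"offset": [0.5, 7.7, 0], "rot": [0, 0, -5.1], "gripper": 1.0}, {"offset": [1.2, 7.7, 0], "rot": [0, 0, -5.1], "gripper": 1.0}, {"offset": [1.2, 7.7, 0], "rot": [0, 0, -5.1], "gripper": 1.0}, {"offset": [1.2, 7.7, 0], "rot": [0, 0, -5.1], "gripper": 1.0}]}}

```text
time_s: 5.75
eef_pos: [493.1, 226.3, 77.5]
ee_rot: [-0.0, 0.995, -0.101, 0.001]
force: [-0.0, -0.0, -0.5]
grip_width: 0.12
grip_force: 0.0
```

Run:
```python
from h import *
rel(((554.7,213.1,78),-11.5))
look("t3")
```

```text
t 5.75 pos [493.1 226.3  77.5] yaw [ 0.98  -0.201] F [-0.  -0.  -0.5] gf 0.0 gw 0.12
[ 6.3   0.06 -0.05] [-0.03 -0.07 -0.1 ]
```

View pics/t3.png

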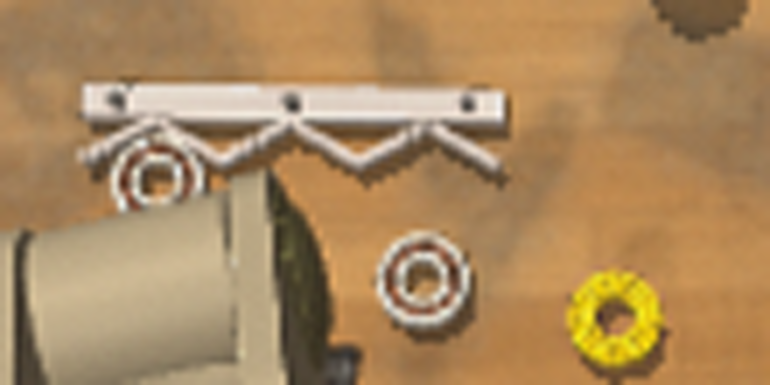

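Bearing0 is now in the left notch, at (158,178), centred under the apex at (158,122). Next is bearing1.

Call:
{"op": "step_arm", "data": {"plan": [{"offset": [0.5, 0, 0], "rot": [0, 0, 0], "gripper": 1.0}, {"offset": [0.9, 0, 0], "rot": [0, 0, 0], "gripper": 1.0}, {"offset": [1.4, 0, 0], "rot": [0, 0, 0], "gripper": 1.0}, {"offset": [1.9, 0, 0], "rot": [0, 0, 0], "gripper": 1.0}, {"offset": [2.4, 0, 0], "rot": [0, 0, 0], "gripper": 1.0}, {"offset": [2.9, 0, 0], "rot": [0, 0, 0], "gripper": 1.0}, {"offset": [3.4, 0, 0], "rot": [0, 0, 0], "gripper": 1.0}, {"offset": [3.9, 0, 0], "rot": [0, 0, 0], "gripper": 1.0}, {"offset": [4.4, 0, 0], "rot": [0, 0, 0], "gripper": 1.0}, {"offset": [4.9, 0, 0], "rot": [0, 0, 0], "gripper": 1.0}, {"offset": [5.3, 0, 0], "rot": [0, 0, 0], "gripper": 1.0}, {"offset": [5.6, 0, 0], "rot": [0, 0, 0], "gripper": 1.0}]}}

```text
time_s: 7.0
eef_pos: [547.6, 214.5, 77.3]
ee_rot: [0.0, 0.995, -0.101, 0.0]
force: [-1.2, -0.4, -0.1]
grip_width: 0.114
grip_force: 0.7
```

Call:
{"op": "step_arm", "data": {"plan": [{"offset": [0.2, 0, 0], "rot": [0, 0, 0], "gripper": 1.0}, {"offset": [0.4, 0, 0], "rot": [0, 0, 0], "gripper": 1.0}, {"offset": [0.5, 0, 0], "rot": [0, 0, 0], "gripper": 1.0}, {"offset": [0.6, 0, 0], "rot": [0, 0, 0], "gripper": 1.0}]}}

```text
time_s: 7.4
eef_pos: [553.1, 213.5, 77.3]
ee_rot: [0.0, 0.995, -0.101, -0.0]
force: [-1.1, 1.1, -0.2]
grip_width: 0.12
grip_force: 0.6
```

Call:
{"op": "step_arm", "data": {"plan": [{"offset": [0.1, 0, 0], "rot": [0, 0, 0], "gripper": 1.0}, {"offset": [0.1, 0, 0], "rot": [0, 0, 0], "gripper": 1.0}]}}

```text
time_s: 7.6
eef_pos: [554.1, 213.2, 77.4]
ee_rot: [-0.0, 0.995, -0.101, -0.0]
force: [-1.0, 0.3, -0.2]
grip_width: 0.112
grip_force: 0.5
```

Call:
{"op": "step_arm", "data": {"plan": [{"offset": [0.1, 0, 0], "rot": [0, 0, 0], "gripper": 1.0}, {"offset": [0.2, 0, 0], "rot": [0, 0, 0], "gripper": 1.0}, {"offset": [0.2, 0, 0], "rot": [0, 0, 0], "gripper": 1.0}]}}

```text
time_s: 7.9
eef_pos: [554.8, 213.2, 77.2]
ee_rot: [0.0, 0.995, -0.101, -0.002]
force: [-8.9, 2.6, 3.7]
grip_width: 0.119
grip_force: 4.5
```

Call:
{"op": "step_arm", "data": {"plan": [{"offset": [0.1, 0, 0], "rot": [0, 0, 0], "gripper": 1.0}, {"offset": [0.1, 0, 0], "rot": [0, 0, 0], "gripper": 1.0}]}}

```text
time_s: 8.1
eef_pos: [555.1, 213.2, 77.1]
ee_rot: [0.0, 0.995, -0.101, -0.003]
force: [-12.5, 2.8, 7.6]
grip_width: 0.116
grip_force: 6.5
```

Seated. I back off and go to bearing2.

Call:
{"op": "step_arm", "data": {"plan": [{"offset": [-0.6, 0, 0], "rot": [0, 0, 0], "gripper": 1.0}, {"offset": [-3.5, 0, 0], "rot": [0, 0, 0], "gripper": 1.0}, {"offset": [-7, 0, 0], "rot": [0, 0, 0], "gripper": 1.0}, {"offset": [-7, 0, 0], "rot": [0, 0, 0], "gripper": 1.0}]}}

```text
time_s: 8.5
eef_pos: [485.3, 227.4, 77.1]
ee_rot: [0.0, 0.995, -0.1, -0.001]
force: [0.2, -0.7, -1.5]
grip_width: 0.116
grip_force: 0.0
```

Run:
```python
from h import *
rel(((484.4,139.9,78),-2),((550.6,137.6,78),-2))
```

```text
t 8.5 pos [485.3 227.4  77.1] yaw [ 0.98  -0.199] F [ 0.2 -0.7 -1.5] gf 0.0 gw 0.116
[ 1.65  8.59 -0.08] [ 0.05  0.14 -9.49]
[ 8.19  7.5  -0.1 ] [ 0.05  0.14 -9.49]
```

Call:
{"op": "step_arm", "data": {"plan": [{"offset": [0.5, 4.5, -0.1], "rot": [0, 0, -5], "gripper": 1.0}, {"offset": [1.6, 8.6, -0.1], "rot": [0, 0, -9.5], "gripper": 1.0}, {"offset": [1.6, 8.6, -0.1], "rot": [0, 0, -9.5], "gripper": 1.0}, {"offset": [1.6, 8.6, -0.1], "rot": [0, 0, -9.5], "gripper": 1.0}, {"offset": [1.6, 8.6, -0.1], "rot": [0, 0, -9.5], "gripper": 1.0}]}}

```text
time_s: 9.0
eef_pos: [487.3, 139.7, 78.5]
ee_rot: [-0.0, 1.0, -0.018, 0.0]
force: [-0.6, 1.2, -0.4]
grip_width: 0.119
grip_force: 0.0
```

Call:
{"op": "step_arm", "data": {"plan": [{"offset": [0.5, 0, 0], "rot": [0, 0, 0], "gripper": 1.0}, {"offset": [0.9, 0, 0], "rot": [0, 0, 0], "gripper": 1.0}, {"offset": [1.4, 0, 0], "rot": [0, 0, 0], "gripper": 1.0}, {"offset": [1.9, 0, 0], "rot": [0, 0, 0], "gripper": 1.0}, {"offset": [2.4, 0, 0], "rot": [0, 0, 0], "gripper": 1.0}, {"offset": [2.9, 0, 0], "rot": [0, 0, 0], "gripper": 1.0}, {"offset": [3.4, 0, 0], "rot": [0, 0, 0], "gripper": 1.0}, {"offset": [3.9, 0, 0], "rot": [0, 0, 0], "gripper": 1.0}, {"offset": [4.4, 0, 0], "rot": [0, 0, 0], "gripper": 1.0}, {"offset": [4.9, 0, 0], "rot": [0, 0, 0], "gripper": 1.0}, {"offset": [5.3, 0, 0], "rot": [0, 0, 0], "gripper": 1.0}, {"offset": [5.7, 0, 0], "rot": [0, 0, 0], "gripper": 1.0}]}}

```text
time_s: 10.2
eef_pos: [544.1, 137.1, 78.3]
ee_rot: [0.0, 1.0, -0.018, -0.0]
force: [-0.2, 0.8, 0.2]
grip_width: 0.119
grip_force: 0.5
```

Call:
{"op": "step_arm", "data": {"plan": [{"offset": [0.3, 0, 0], "rot": [0, 0, 0], "gripper": 1.0}, {"offset": [0.5, 0, 0], "rot": [0, 0, 0], "gripper": 1.0}, {"offset": [0.5, 0, 0], "rot": [0, 0, 0], "gripper": 1.0}]}}

```text
time_s: 10.5
eef_pos: [549.1, 137.0, 78.4]
ee_rot: [-0.0, 1.0, -0.018, 0.0]
force: [-0.7, -0.1, 0.4]
grip_width: 0.117
grip_force: 0.0
```

Run:
```python
from h import *
rel(((550.6,137.6,78),-2))
```

```text
t 10.5 pos [549.1 137.   78.4] yaw [ 0.999 -0.037] F [-0.7 -0.1  0.4] gf 0.0013442974869803948 gw 0.117
[ 0.15 -0.07  0.04] [-0.   -0.02 -0.1 ]
```

Call:
{"op": "step_arm", "data": {"plan": [{"offset": [0.15, 0, 0], "rot": [0, 0, 0], "gripper": 1.0}, {"offset": [0.25, 0, 0], "rot": [0, 0, 0], "gripper": 1.0}, {"offset": [0.25, 0, 0], "rot": [0, 0, 0], "gripper": 1.0}]}}

```text
time_s: 10.8
eef_pos: [550.3, 137.0, 78.2]
ee_rot: [0.0, 1.0, -0.018, -0.002]
force: [-6.5, -0.3, 4.4]
grip_width: 0.119
grip_force: 3.4
```

Call:
{"op": "step_arm", "data": {"plan": [{"offset": [0.1, 0, 0], "rot": [0, 0, 0], "gripper": 1.0}, {"offset": [0.1, 0, 0], "rot": [0, 0, 0], "gripper": 1.0}]}}

```text
time_s: 11.0
eef_pos: [550.7, 137.1, 78.2]
ee_rot: [0.0, 1.0, -0.018, -0.003]
force: [-11.6, 1.6, 6.6]
grip_width: 0.118
grip_force: 5.5
```

Call:
{"op": "step_arm", "data": {"plan": [{"offset": [0.1, 0, 0], "rot": [0, 0, 0], "gripper": 1.0}, {"offset": [0.1, 0, 0], "rot": [0, 0, 0], "gripper": 1.0}]}}

```text
time_s: 11.2
eef_pos: [550.9, 137.1, 78.1]
ee_rot: [0.0, 1.0, -0.018, -0.004]
force: [-15.8, 0.3, 10.3]
grip_width: 0.118
grip_force: 7.7
```

Call:
{"op": "step_arm", "data": {"plan": [{"offset": [-0.6, 0, 0], "rot": [0, 0, 0], "gripper": 1.0}, {"offset": [-3, 0, 0], "rot": [0, 0, 0], "gripper": 1.0}, {"offset": [-5, 0, -4], "rot": [0, 0, 0], "gripper": 1.0}, {"offset": [-8, 0, -9], "rot": [0, 0, 0], "gripper": 2.0}, {"offset": [-10, 0, -14], "rot": [0, 0, 0], "gripper": 4.0}, {"offset": [-10, 0, -14], "rot": [0, 0, 0], "gripper": 4.0}]}}

```text
time_s: 11.8
eef_pos: [453.3, 140.8, 222.8]
ee_rot: [-0.0, 1.0, -0.018, 0.004]
force: [0.8, 0.2, -0.8]
grip_width: 0.467
grip_force: 0.0
```

Run:
```python
from h import *
rel(((550.3,-150.5,220),87),((550.3,-150.5,168.5),87))
look("t4")
```

```text
t 11.8 pos [453.3 140.8 222.8] yaw [ 0.999 -0.036] F [ 0.8  0.2 -0.8] gf 0.0 gw 0.467
[10.74 28.76  0.34] [  0.32  -0.39 -89.07]
[10.7  28.76  5.49] [  0.32  -0.39 -89.07]
```

View pics/t4.png

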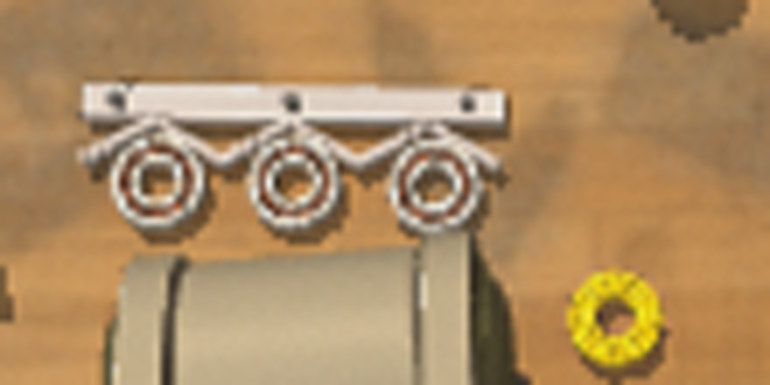

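All three bearings sit in the notches, at (158,178), (295,181) and (436,184), and the yellow ring hasn't moved. A quick numeric check of the seating comes next, then the handle.

Run:
```python
from h import *
c=capture("top"); f,Rm,t=cal(c)
# rectified view of plane z=14, 0.5 mm/px : X 540..660, Y 90..320
X,Y=np.meshgrid(np.arange(540,660,.5),np.arange(90,320,.5),indexing="ij")
p=np.stack([X,Y,np.full_like(X,14)],-1)@Rm.T+t; s=p[...,:2]/p[...,2:]; s*=1+c["k1"]*(s**2).sum(-1,keepdims=True)
g=cv2.remap(c["color"],(f*s[...,0]+c["cx"]).astype(np.float32),(f*s[...,1]+c["cy"]).astype(np.float32),cv2.INTER_CUBIC)
sat=(g.max(-1).astype(np.float32)-g.min(-1)); w=255-np.float32(sat)*2
k=np.arange(-30,30.5,.5); r=np.hypot(*np.meshgrid(k,k)); T=np.where(r<12,-.5,np.where((r>18)&(r<23.5),1,np.where((r>24.5)&(r<28),-.5,0))).astype(np.float32)
T-=T.mean()
for y in(276.2,206.3,136.4):
    sc=cv2.filter2D(w,-1,T); m=np.full_like(sc,-1e9); i0=int((588-540)*2);j0=int((y-90)*2); m[i0-24:i0+25,j0-24:j0+25]=sc[i0-24:i0+25,j0-24:j0+25]
    i,j=np.unravel_index(m.argmax(),m.shape); print(540+i/2,90+j/2)
```

```text
581.5 269.0
585.5 203.5
582.5 133.0
```

Call:
{"op": "step_arm", "data": {"plan": [{"offset": [10.7, 28.8, -3], "rot": [0, 0, -45], "gripper": 4.0}, {"offset": [10.7, 28.8, -3], "rot": [0, 0, -45], "gripper": 4.0}, {"offset": [10.7, 28.8, -3], "rot": [0, 0, -45], "gripper": 4.0}, {"offset": [10.7, 28.8, -3], "rot": [0, 0, -45], "gripper": 4.0}, {"offset": [10.7, 28.8, -3], "rot": [0, 0, -45], "gripper": 4.0}, {"offset": [10.7, 28.8, -3], "rot": [0, 0, -89], "gripper": 4.0}, {"offset": [10.7, 28.8, -3], "rot": [0, 0, -89], "gripper": 4.0}, {"offset": [10.7, 28.8, -3], "rot": [0, 0, -89], "gripper": 4.0}, {"offset": [10.7, 28.8, -3], "rot": [0, 0, -89], "gripper": 4.0}, {"offset": [10.7, 28.8, -3], "rot": [0, 0, -89], "gripper": 4.0}, {"offset": [10.7, 28.8, -3], "rot": [0, 0, -89], "gripper": 4.0}, {"offset": [10.7, 28.8, -3], "rot": [0, 0, -89], "gripper": 4.0}]}}

```text
time_s: 13.1
eef_pos: [549.9, -151.6, 246.1]
ee_rot: [-0.001, 0.726, 0.688, -0.0]
force: [-1.0, -0.3, -0.6]
grip_width: 0.47
grip_force: 0.0
```

Run:
```python
from h import *
rel(((550.3,-150.5,220),87),((550.3,-150.5,168.5),87))
```

```text
t 13.1 pos [ 549.9 -151.6  246.1] yaw [0.053 0.999] F [-1.  -0.3 -0.6] gf 0.0 gw 0.47
[0.11 0.04 2.61] [-0.14 -0.06 -0.07]
[0.1  0.05 7.76] [-0.14 -0.06 -0.07]
```

Run:
```python
from h import *
c=capture("top"); f,Rm,t=cal(c)
X,Y=np.meshgrid(np.arange(650,545,-.3),np.arange(322,88,-.3),indexing="ij")
p=np.stack([X,Y,np.full_like(X,14)],-1)@Rm.T+t; s=p[...,:2]/p[...,2:]; s*=1+c["k1"]*(s**2).sum(-1,keepdims=True)
g=cv2.remap(c["color"],(f*s[...,0]+c["cx"]).astype(np.float32),(f*s[...,1]+c["cy"]).astype(np.float32),cv2.INTER_CUBIC).copy()
# overlay model: strip front + bearings
x=np.array([.9988,-.049]);y=np.array([.049,.9988]);o=np.array([615,205.])
P=lambda q:(int((322-q[1])/.3),int((650-q[0])/.3))
pts=[o+a*x+b*y for a,b in((-20,105),(0,70),(-20,35),(0,0),(-20,-35),(0,-70),(-20,-105))]
cv2.polylines(g,[np.array([P(q) for q in pts])],False,(255,0,0))
for b in(-70,0,70): cv2.circle(g,P(o-27*x+b*y),int(23.5/.3),(0,0,255),1)
save(g,"rect"); print(g.shape)
```

```text
(350, 780, 3)
```

View pics/rect.png

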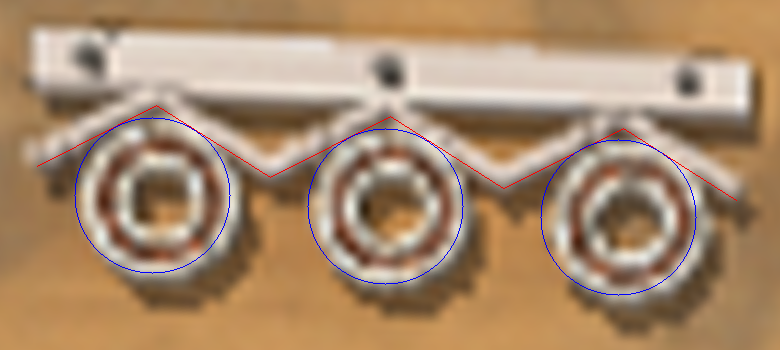

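The bearings match the model circles to about 2 mm, while one native pixel is about 3.5 mm. I check the spacing at sub-pixel level before going on.

Run:
```python
from h import *
from scipy.optimize import minimize
x=np.array([.9988,-.049]);y=np.array([.049,.9988]);o=np.array([615,205.])
for cam in("top","scene"):
    c=capture(cam); f,Rm,t=cal(c); im=cv2.GaussianBlur(c["color"],(0,0),.7).astype(np.float32)
    k=np.arange(-22,22.1,.5); A,B=np.meshgrid(k,k,indexing="ij"); W=np.hypot(A,B)<22
    def patch(cx,cy,z=14):
        q=np.stack([cx+A,cy+B,np.full_like(A,z)],-1)@Rm.T+t; s=q[...,:2]/q[...,2:]; s=s*(1+c["k1"]*(s**2).sum(-1,keepdims=True))
        return cv2.remap(im,(f*s[...,0]+c["cx"]).astype(np.float32),(f*s[...,1]+c["cy"]).astype(np.float32),cv2.INTER_CUBIC)[W]
    # centre by radial symmetry: variance within radius rings, minimised
    rb=(np.hypot(A,B)[W]/1.5).astype(int); n=np.bincount(rb)
    def cost(p):
        v=patch(*p); return sum((np.bincount(rb,v[:,i]**2)-np.bincount(rb,v[:,i])**2/n).sum()-0*v.var() for i in range(3))/((v-v.mean(0))**2).sum()
    for b in(70,0,-70):
        g=o-27*x+b*y
        gr=[(cost(g+(i,j)),i,j) for i in np.arange(-7,7.1,1) for j in np.arange(-7,7.1,1)]
        m=min(gr); r=minimize(cost,g+m[1:],method="Nelder-Mead"); d=r.x-o; print(cam,b,r.x.round(1),"strip frame",(d@x).round(1),(d@y).round(1),round(r.fun,3))
```

```text
top 70 [590.7 274.4] strip frame -27.6 68.1 0.297
top 0 [588.3 205.3] strip frame -26.7 -1.0 0.354
top -70 [584.2 133.6] strip frame -27.3 -72.9 0.4
scene 70 [591.7 280.3] strip frame -26.9 74.0 0.681
scene 0 [586.  208.6] strip frame -29.2 2.2 0.607
scene -70 [579.3 135.6] strip frame -32.3 -71.1 0.684
```

The numbers agree to about 1 mm, but the cradle could have held a bearing slightly off-centre. There's plenty of time, so I'll re-seat each one with closed fingers and a light sideways wiggle, before touching the lid.

Run:
```python
from h import *
rel(((530,136.5,200),-2.8),((530,136.5,78),-2.8))
```

```text
t 13.25 pos [ 549.8 -151.4  247.2] yaw [0.057 0.998] F [-1.  -0.4  0.4] gf 0.0 gw 0.47
[28.63 -3.62  4.74] [-9.000e-02  3.000e-02  8.952e+01]
[28.62 -3.6  16.94] [-9.000e-02  3.000e-02  8.952e+01]
```

Call:
{"op": "step_arm", "data": {"plan": [{"offset": [28.6, -3.6, 2], "rot": [0, 0, 45], "gripper": 0}, {"offset": [28.6, -3.6, 2], "rot": [0, 0, 45], "gripper": 0}, {"offset": [28.6, -3.6, 2], "rot": [0, 0, 45], "gripper": 0}, {"offset": [28.6, -3.6, 2], "rot": [0, 0, 45], "gripper": 0}, {"offset": [28.6, -3.6, 2], "rot": [0, 0, 45], "gripper": 0}, {"offset": [28.6, -3.6, 5], "rot": [0, 0, 89.5], "gripper": 0}, {"offset": [28.6, -3.6, 5], "rot": [0, 0, 89.5], "gripper": 0}, {"offset": [28.6, -3.6, 9], "rot": [0, 0, 89.5], "gripper": 0}, {"offset": [28.6, -3.6, 9], "rot": [0, 0, 89.5], "gripper": 0}, {"offset": [28.6, -3.6, 9], "rot": [0, 0, 89.5], "gripper": 0}, {"offset": [28.6, -3.6, 9], "rot": [0, 0, 89.5], "gripper": 0}, {"offset": [28.6, -3.6, 9], "rot": [0, 0, 89.5], "gripper": 0}]}}

```text
time_s: 14.45
eef_pos: [529.3, 136.3, 157.9]
ee_rot: [0.0, 1.0, -0.024, -0.0]
force: [0.1, -1.1, 0.1]
grip_width: -0.002
grip_force: 0.0
```

Run:
```python
from h import *
rel(((530,136.5,78),-2.8),((549,135.6,78),-2.8))
```

```text
t 14.45 pos [529.3 136.3 157.9] yaw [ 0.999 -0.048] F [ 0.1 -1.1  0.1] gf 0.0 gw -0.002
[ 0.07 -0.03  7.99] [0.   0.02 0.03]
[ 1.97 -0.03  7.99] [0.   0.02 0.03]
```

Call:
{"op": "step_arm", "data": {"plan": [{"offset": [0, 0, 4.5], "rot": [0, 0, 0], "gripper": 0}, {"offset": [0, 0, 7.4], "rot": [0, 0, 0], "gripper": 0}, {"offset": [0.4, 0, 8], "rot": [0, 0, 0], "gripper": 0}, {"offset": [1.2, 0, 8], "rot": [0, 0, 0], "gripper": 0}, {"offset": [1.9, 0, 8], "rot": [0, 0, 0], "gripper": 0}, {"offset": [2.1, 0, 8], "rot": [0, 0, 0], "gripper": 0}, {"offset": [2.2, 0, 8], "rot": [0, 0, 0], "gripper": 0}]}}

```text
time_s: 15.15
eef_pos: [550.4, 135.6, 79.6]
ee_rot: [-0.0, 1.0, -0.022, -0.002]
force: [-16.7, 0.8, 10.5]
grip_width: 0.004
grip_force: 8.1
```

Call:
{"op": "step_arm", "data": {"plan": [{"offset": [0.1, 0, 0], "rot": [0, 0, 0], "gripper": 0}, {"offset": [0.1, 0, 0], "rot": [0, 0, 0], "gripper": 0}]}}

```text
time_s: 15.35
eef_pos: [550.5, 135.7, 79.6]
ee_rot: [0.0, 1.0, -0.022, -0.003]
force: [-17.7, 0.4, 10.9]
grip_width: -0.001
grip_force: 9.0
```

Call:
{"op": "step_arm", "data": {"plan": [{"offset": [-0.1, -0.15, 0], "rot": [0, 0, 0], "gripper": 0}, {"offset": [-0.1, -0.3, 0], "rot": [0, 0, 0], "gripper": 0}, {"offset": [-0.1, -0.1, 0], "rot": [0, 0, 0], "gripper": 0}, {"offset": [-0.1, 0.15, 0], "rot": [0, 0, 0], "gripper": 0}, {"offset": [-0.1, 0, 0], "rot": [0, 0, 0], "gripper": 0}, {"offset": [-0.1, 0, 0], "rot": [0, 0, 0], "gripper": 0}]}}

```text
time_s: 15.95
eef_pos: [550.3, 135.8, 79.5]
ee_rot: [-0.0, 1.0, -0.022, -0.002]
force: [-12.3, 0.8, 6.1]
grip_width: -0.001
grip_force: 6.1
```

Call:
{"op": "step_arm", "data": {"plan": [{"offset": [-0.8, 0, 0], "rot": [0, 0, 0], "gripper": 0}, {"offset": [-2.0, 0, 0], "rot": [0, 0, 0], "gripper": 0}, {"offset": [-2.0, -4, 0], "rot": [0, 0, 0], "gripper": 0}, {"offset": [-1.7, -7, 0], "rot": [0, 0, 0], "gripper": 0}, {"offset": [-1.7, -7, 0.1], "rot": [0, 0, 0], "gripper": 0}]}}

```text
time_s: 16.45
eef_pos: [538.3, 208.9, 78.9]
ee_rot: [-0.001, 1.0, -0.021, 0.002]
force: [-0.1, -0.1, 0.6]
grip_width: 0.0
grip_force: 0.0
```

Run:
```python
from h import *
rel(((554,208,79),-2.8))
```

```text
t 16.45 pos [538.3 208.9  78.9] yaw [ 0.999 -0.042] F [-0.1 -0.1  0.6] gf 0.0 gw 0.0
[1.57 0.02 0.  ] [-0.08 -0.24  0.39]
```

Call:
{"op": "step_arm", "data": {"plan": [{"offset": [0.5, 0.1, 0], "rot": [0, 0, 0], "gripper": 0}, {"offset": [1.0, 0.1, 0], "rot": [0, 0, 0], "gripper": 0}, {"offset": [1.4, 0.1, 0], "rot": [0, 0, 0], "gripper": 0}, {"offset": [1.7, 0.1, 0], "rot": [0, 0, 0], "gripper": 0}, {"offset": [1.75, -0.15, 0], "rot": [0, 0, 0], "gripper": 0}, {"offset": [1.75, 0.3, 0], "rot": [0, 0, 0], "gripper": 0}, {"offset": [1.75, 0.1, 0], "rot": [0, 0, 0], "gripper": 0}, {"offset": [1.75, 0.1, 0], "rot": [0, 0, 0], "gripper": 0}]}}

```text
time_s: 17.25
eef_pos: [553.6, 203.9, 77.1]
ee_rot: [0.0, 1.0, -0.023, -0.002]
force: [-9.2, 0.4, 5.5]
grip_width: 0.004
grip_force: 4.6
```

Call:
{"op": "step_arm", "data": {"plan": [{"offset": [-0.8, 0, 0], "rot": [0, 0, 0], "gripper": 0}, {"offset": [-2.0, 0, 0], "rot": [0, 0, 0], "gripper": 0}, {"offset": [-2.0, -4, 0], "rot": [0, 0, 0], "gripper": 0}, {"offset": [-1.7, -7, 0], "rot": [0, 0, 0], "gripper": 0}, {"offset": [-1.7, -7, 0.1], "rot": [0, 0, 0], "gripper": 0}]}}

```text
time_s: 17.75
eef_pos: [541.2, 277.4, 76.7]
ee_rot: [-0.001, 1.0, -0.021, 0.001]
force: [-0.1, -0.6, 0.5]
grip_width: 0.001
grip_force: 0.0
```

Run:
```python
from h import *
rel(((557.5,277.9,79),-2.8))
```

```text
t 17.75 pos [541.2 277.4  76.7] yaw [ 0.999 -0.043] F [-0.1 -0.6  0.5] gf 0.0 gw 0.001
[ 1.63 -0.12 -0.23] [-0.06 -0.12  0.34]
```

Call:
{"op": "step_arm", "data": {"plan": [{"offset": [0.5, 0, -0.2], "rot": [0, 0, 0], "gripper": 0}, {"offset": [1.0, 0, -0.2], "rot": [0, 0, 0], "gripper": 0}, {"offset": [1.4, 0, -0.2], "rot": [0, 0, 0], "gripper": 0}, {"offset": [1.7, 0, -0.2], "rot": [0, 0, 0], "gripper": 0}, {"offset": [1.75, -0.3, -0.2], "rot": [0, 0, 0], "gripper": 0}, {"offset": [1.75, 0.2, -0.2], "rot": [0, 0, 0], "gripper": 0}, {"offset": [1.75, 0, -0.2], "rot": [0, 0, 0], "gripper": 0}, {"offset": [1.75, 0, -0.2], "rot": [0, 0, 0], "gripper": 0}]}}

```text
time_s: 18.55
eef_pos: [556.6, 273.8, 78.1]
ee_rot: [0.0, 1.0, -0.023, -0.003]
force: [-14.0, 0.9, 7.9]
grip_width: 0.001
grip_force: 6.9
```

Call:
{"op": "step_arm", "data": {"plan": [{"offset": [-0.8, 0, 0], "rot": [0, 0, 0], "gripper": 0}, {"offset": [-4, 0, -1], "rot": [0, 0, 0], "gripper": 2}, {"offset": [-4, 0, -6], "rot": [0, 0, 0], "gripper": 4}, {"offset": [-4, 0, -11], "rot": [0, 0, 0], "gripper": 4.0}, {"offset": [-4, 2, -16], "rot": [0, 0, 0], "gripper": 4.0}]}}

```text
time_s: 19.05
eef_pos: [517.6, 257.8, 237.2]
ee_rot: [-0.0, 1.0, -0.022, 0.001]
force: [1.1, -0.3, 0.2]
grip_width: 0.471
grip_force: 0.0
```

Run:
```python
from h import *
rel(((550.3,-150.5,240),87),((550.3,-150.5,168.5),87))
```

```text
t 19.05 pos [517.6 257.8 237.2] yaw [ 0.999 -0.044] F [ 1.1 -0.3  0.2] gf 0.0 gw 0.471
[ 5.08 40.64 -0.31] [ 4.000e-02 -1.100e-01 -8.953e+01]
[ 5.06 40.65  6.84] [ 4.000e-02 -1.100e-01 -8.953e+01]
```

The contact depths are evenly spaced (550.3, 553.6 and 556.6 mm), so all three bearings are snug. Now the handle.

Call:
{"op": "step_arm", "data": {"plan": [{"offset": [5.1, 40.6, -1], "rot": [0, 0, -89.5], "gripper": 4.0}, {"offset": [5.1, 40.6, -1], "rot": [0, 0, -89.5], "gripper": 4.0}, {"offset": [5.1, 40.6, -1], "rot": [0, 0, -89.5], "gripper": 4.0}, {"offset": [5.1, 40.6, -1], "rot": [0, 0, -89.5], "gripper": 4.0}, {"offset": [5.1, 40.6, -1], "rot": [0, 0, -89.5], "gripper": 4.0}, {"offset": [5.1, 40.6, -1], "rot": [0, 0, -89.5], "gripper": 4.0}, {"offset": [5.1, 40.6, -1], "rot": [0, 0, -89.5], "gripper": 4.0}, {"offset": [5.1, 40.6, -1], "rot": [0, 0, -89.5], "gripper": 4.0}, {"offset": [5.1, 40.6, -1], "rot": [0, 0, -89.5], "gripper": 4.0}, {"offset": [5.1, 40.6, -1], "rot": [0, 0, -89.5], "gripper": 4.0}, {"offset": [5.1, 40.6, -1], "rot": [0, 0, -89.5], "gripper": 4.0}, {"offset": [5.1, 40.6, -1], "rot": [0, 0, -89.5], "gripper": 4.0}]}}

```text
time_s: 20.25
eef_pos: [550.0, -151.4, 244.7]
ee_rot: [0.0, 0.726, 0.688, 0.0]
force: [-0.2, 0.9, 0.5]
grip_width: 0.467
grip_force: 0.0
```

Run:
```python
from h import *
rel(((550.3,-150.5,168.5),87))
c=capture("scene"); a=c["color"][140:270,290:460]; save(cv2.resize(a,None,fx=4.5,fy=4.5,interpolation=cv2.INTER_CUBIC),"s5")
```

```text
t 20.25 pos [ 550.  -151.4  244.7] yaw [0.054 0.999] F [-0.2  0.9  0.5] gf 0.0 gw 0.467
[0.09 0.02 7.62] [ 0.02  0.01 -0.07]
```

View pics/s5.png

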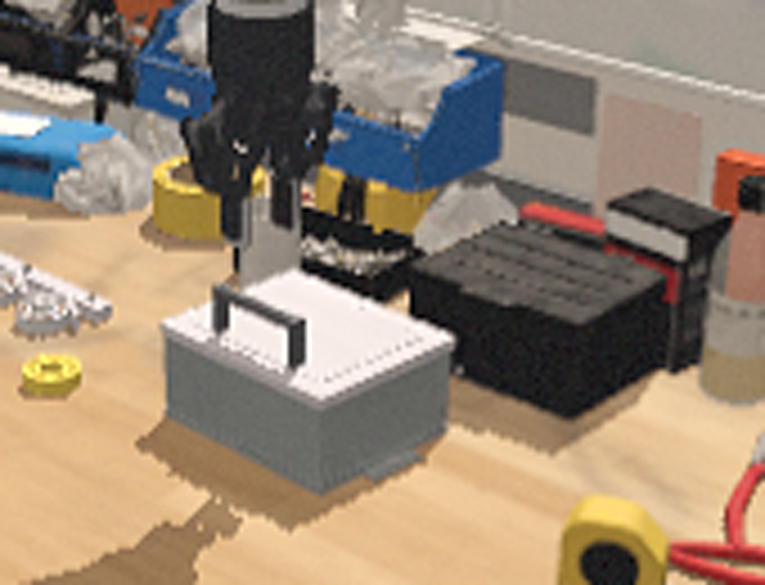

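The fingers at (232,225) and (285,210) straddle the bar at about (260,305). I descend and close gently.

Call:
{"op": "step_arm", "data": {"plan": [{"offset": [0.1, 0, 3], "rot": [0, 0, 0], "gripper": 4.0}, {"offset": [0.1, 0, 5], "rot": [0, 0, 0], "gripper": 4.0}, {"offset": [0.1, 0, 6.5], "rot": [0, 0, 0], "gripper": 4.0}, {"offset": [0.1, 0, 7.5], "rot": [0, 0, 0], "gripper": 4.0}, {"offset": [0.1, 0, 7.5], "rot": [0, 0, 0], "gripper": 4.0}, {"offset": [0.1, 0, 7.5], "rot": [0, 0, 0], "gripper": 2.0}, {"offset": [0.1, 0, 7.5], "rot": [0, 0, 0], "gripper": 1.6}], "squeeze": 40}}

```text
time_s: 21.0
eef_pos: [550.7, -149.7, 170.7]
ee_rot: [0.001, 0.726, 0.688, 0.0]
force: [0.1, -1.3, -1.2]
grip_width: 0.184
grip_force: 0.0
```

Call:
{"op": "step_arm", "data": {"plan": [{"offset": [0, 0, 0], "rot": [0, 0, 0], "gripper": 0.8}, {"offset": [0, 0, 0], "rot": [0, 0, 0], "gripper": 0.5}, {"offset": [0, 0, 0], "rot": [0, 0, 0], "gripper": 0.5}, {"offset": [0, 0, 0], "rot": [0, 0, 0], "gripper": 0.5}], "squeeze": 40}}

```text
time_s: 21.4
eef_pos: [549.8, -149.7, 170.5]
ee_rot: [-0.0, 0.726, 0.688, -0.001]
force: [-6.2, 0.5, 4.5]
grip_width: 0.122
grip_force: 39.0
```

Run:
```python
from h import *
x=np.array([.9988,-.049,0]);z=np.array([0,0,1]); s=sense(); b0=s["eef_pos"]-[0,0,54]
T=[]
for th in(.03,.1,.205):
    h=np.array([-124,41.5]); c,sn=np.cos(th),np.sin(th)
    # opening: front rises; (x,z): rotate clockwise seen from +y... front at -x goes +z
    n=np.array([c*h[0]+sn*h[1], -sn*h[0]+c*h[1]])-h
    bar=b0+x*n[0]+z*n[1]
    ax=np.array([.054,.998,0]); ax/=np.linalg.norm(ax)
    q=R.from_rotvec(ax*th); tip=q.apply([0,0,-1])
    print(th,n.round(1),"tilted TCP delta",(bar-54*tip-s["eef_pos"]).round(1))
rel()
```

```text
0.03 [1.3 3.7] tilted TCP delta [ 2.9 -0.2  3.7]
0.1 [ 4.8 12.2] tilted TCP delta [10.1 -0.5 11.9]
0.205 [11.  24.4] tilted TCP delta [22.  -1.1 23.2]
t 21.4 pos [ 549.8 -149.7  170.5] yaw [0.054 0.999] F [-6.2  0.5  4.5] gf 38.95976364612579 gw 0.122
```

Call:
{"op": "step_arm", "data": {"plan": [{"offset": [0, 0.05, -0.07], "rot": [0.3, 0, 0], "gripper": 0.5}, {"offset": [0, 0.1, -0.14], "rot": [0.6, 0, 0], "gripper": 0.5}, {"offset": [0, 0.16, -0.21], "rot": [0.9, 0, 0], "gripper": 0.5}, {"offset": [0, 0.22, -0.29], "rot": [1.3, 0, 0], "gripper": 0.5}, {"offset": [0, 0.29, -0.37], "rot": [1.7, 0, 0], "gripper": 0.5}], "squeeze": 40}}

```text
time_s: 21.9
eef_pos: [552.4, -149.8, 172.6]
ee_rot: [-0.012, 0.726, 0.687, -0.011]
force: [-4.7, -3.1, -9.7]
grip_width: 0.124
grip_force: 38.8
```

Call:
{"op": "step_arm", "data": {"plan": [{"offset": [0, 0.05, -0.07], "rot": [0.3, 0, 0], "gripper": 0.5}, {"offset": [0, 0.1, -0.14], "rot": [0.6, 0, 0], "gripper": 0.5}]}}

```text
time_s: 22.1
eef_pos: [553.2, -149.8, 173.0]
ee_rot: [-0.017, 0.726, 0.687, -0.015]
force: [-3.2, -4.1, -17.1]
grip_width: 0.124
grip_force: 38.8
```

Call:
{"op": "step_arm", "data": {"plan": [{"offset": [0, 0.04, -0.06], "rot": [0.2, 0, 0], "gripper": 0.5}, {"offset": [0, 0.08, -0.12], "rot": [0.4, 0, 0], "gripper": 0.5}]}}

```text
time_s: 22.3
eef_pos: [553.9, -149.9, 173.8]
ee_rot: [-0.019, 0.726, 0.687, -0.018]
force: [-3.6, -3.9, -14.1]
grip_width: 0.123
grip_force: 39.1
```

Call:
{"op": "step_arm", "data": {"plan": [{"offset": [0, 0.04, -0.06], "rot": [0.2, 0, 0], "gripper": 0.5}, {"offset": [0, 0.04, -0.06], "rot": [0.2, 0, 0], "gripper": 0.5}]}}

```text
time_s: 22.5
eef_pos: [554.5, -149.9, 174.9]
ee_rot: [-0.02, 0.726, 0.687, -0.019]
force: [-4.3, -2.5, -10.2]
grip_width: 0.121
grip_force: 39.4
```

Run:
```python
from h import *
rel(((559.9,-150.2,182.4),86.9,5.7),((571.8,-150.8,193.7),86.9,11.7))
```

```text
t 22.5 pos [ 554.5 -149.9  174.9] yaw [0.054 0.999] F [ -4.3  -2.5 -10.2] gf 39.419501423835754 gw 0.121
[-0.    0.5  -0.78] [ 2.52 -0.05 -0.02]
[ 0.    1.63 -1.98] [ 8.52 -0.05 -0.02]
```

Call:
{"op": "step_arm", "data": {"plan": [{"offset": [0, 0.08, -0.13], "rot": [0.4, 0, 0], "gripper": 0.5}, {"offset": [0, 0.17, -0.26], "rot": [0.8, 0, 0], "gripper": 0.5}, {"offset": [0, 0.25, -0.39], "rot": [1.2, 0, 0], "gripper": 0.5}, {"offset": [0, 0.34, -0.52], "rot": [1.7, 0, 0], "gripper": 0.5}, {"offset": [0, 0.42, -0.65], "rot": [2.1, 0, 0], "gripper": 0.5}, {"offset": [0, 0.5, -0.78], "rot": [2.5, 0, 0], "gripper": 0.5}, {"offset": [0, 0.66, -0.96], "rot": [3.4, 0, 0], "gripper": 0.5}, {"offset": [0, 0.82, -1.13], "rot": [4.2, 0, 0], "gripper": 0.5}, {"offset": [0, 0.98, -1.3], "rot": [5.1, 0, 0], "gripper": 0.5}, {"offset": [0, 1.15, -1.47], "rot": [5.9, 0, 0], "gripper": 0.5}]}}

```text
time_s: 23.5
eef_pos: [567.7, -150.6, 191.3]
ee_rot: [-0.056, 0.724, 0.686, -0.053]
force: [-5.3, -3.1, -1.5]
grip_width: 0.123
grip_force: 40.2
```

```bash
cat >> h.py <<'E'
def lid():
    c=capture("top"); P=cloud(c); m=(P[...,2]>75)&(P[...,2]<135); k=np.zeros_like(m); k[165:232,338:402]=1
    q=P[m&k]; a=q-[603,-152,0]; ax=a[:,0]*.9988+a[:,1]*-.049; ok=(ax>-72)&(ax<60)
    A=np.c_[ax[ok],np.ones(ok.sum())]; z=q[ok,2]; w=np.ones(len(z),bool)
    for _ in range(8): s=np.linalg.lstsq(A[w],z[w],rcond=None)[0]; w=abs(z-A@s)<4
    print("lid slope",np.arctan(-s[0]).round(3),"z front",s,w.sum())
E
python3 - <<'E'
from h import *
rel(((571.8,-150.8,193.7),86.9,11.7)); lid()
E
```

```text
t 23.5 pos [ 567.7 -150.6  191.3] yaw [0.054 0.999] F [-5.3 -3.1 -1.5] gf 40.200024247169495 gw 0.123
[ 0.    0.37 -0.3 ] [ 2.81  0.02 -0.01]
lid slope 0.153 z front [-0.15434286 94.99565549] 207
```

Call:
{"op": "step_arm", "data": {"plan": [{"offset": [0, 0.1, -0.08], "rot": [0.7, 0, 0], "gripper": 0.5}, {"offset": [0, 0.19, -0.17], "rot": [1.4, 0, 0], "gripper": 0.5}, {"offset": [0, 0.28, -0.25], "rot": [2.1, 0, 0], "gripper": 0.5}, {"offset": [0, 0.37, -0.33], "rot": [2.8, 0, 0], "gripper": 0.5}, {"offset": [0, 0.37, -0.33], "rot": [2.8, 0, 0], "gripper": 0.5}, {"offset": [0, 0.37, -0.33], "rot": [2.8, 0, 0], "gripper": 0.5}, {"offset": [0, 0.37, -0.33], "rot": [2.8, 0, 0], "gripper": 0.5}, {"offset": [0, 0.37, -0.33], "rot": [2.8, 0, 0], "gripper": 0.5}]}}

```text
time_s: 24.35
eef_pos: [572.0, -150.9, 193.8]
ee_rot: [-0.073, 0.722, 0.684, -0.07]
force: [-3.6, -2.7, -1.3]
grip_width: 0.123
grip_force: 40.3
```

Run:
```python
from h import *
rel(((571.8,-150.8,194),86.9,11.5)); lid()
s=sense(); w,x,y,z=s["ee_rot"]; print("bar",s["eef_pos"]+54*R.from_quat([x,y,z,w]).as_matrix()[:,2])
c=capture("scene"); a=c["color"][140:270,230:420]; save(cv2.resize(a,None,fx=4.2,fy=4.2,interpolation=cv2.INTER_CUBIC),"s6")
```

```text
t 24.35 pos [ 572.  -150.9  193.8] yaw [0.054 0.999] F [-3.6 -2.7 -1.3] gf 40.331509709358215 gw 0.123
[ 0.01 -0.02 -0.02] [-0.1   0.03 -0.01]
lid slope 0.174 z front [-0.17591823 96.81700114] 173
bar [ 561.13987209 -150.31216233  140.82109405]
```

View pics/s6.png

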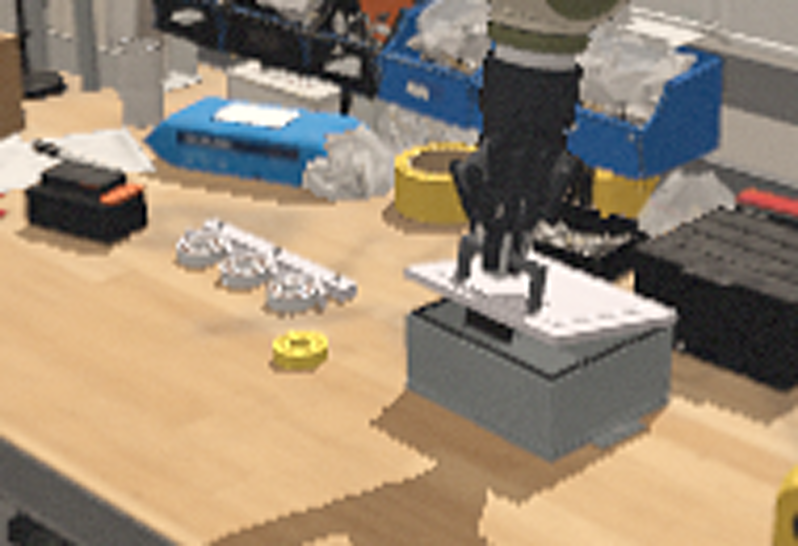

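The lid is held open by the bar at crop (500,270), with its front edge at about (480,300) clear of the box. The row of bearings, the yellow ring and the battery are undisturbed. The depth fit gives a front rise of about 28 mm and the tool pose about 29–30 mm. I nudge 1 mm up, let it settle, and hand in.

Call:
{"op": "step_arm", "data": {"plan": [{"offset": [0, 0.05, -0.08], "rot": [0.3, 0, 0], "gripper": 0.5}, {"offset": [0, 0.05, -0.08], "rot": [0.3, 0, 0], "gripper": 0.5}, {"offset": [0, 0.05, -0.08], "rot": [0.3, 0, 0], "gripper": 0.5}, {"offset": [0, 0.05, -0.08], "rot": [0.3, 0, 0], "gripper": 0.5}, {"offset": [0, 0.05, -0.08], "rot": [0.3, 0, 0], "gripper": 0.5}]}}

```text
time_s: 24.95
eef_pos: [572.6, -150.9, 194.3]
ee_rot: [-0.075, 0.722, 0.684, -0.071]
force: [-4.3, -2.8, -1.6]
grip_width: 0.118
grip_force: 40.3
```

Run:
```python
from h import *
lid(); rel(); print(finish_job())
```

```text
lid slope 0.203 z front [-0.20577289 97.1385764 ] 174
t 25.0 pos [ 572.6 -150.9  194.3] yaw [0.054 0.999] F [-4.9 -3.  -0.9] gf 40.31732261180878 gw 0.126
the job is handed in; nothing more can be done
None
```

I handed the job in at 25 s: the three bearings are snug in the notches, and the lid's seal is broken with the gripper still holding its front edge about 3 cm up; I saw nothing else disturbed, and no verdict came back.

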